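Prop the watch tester on its fold-out leg

TASK

Lift the handheld watch tester out of its narrow wooden tray, fold the leg on its back all the way out, and stand the tester on its bottom end on the cork bench mat, leaning back on the leg, with its screen squarely facing the robot's side of the mat. The tester and the leg's foot must both be on the mat; put the tester down gently, without dropping or toppling it, and leave the two aluminium dies and the jar where they are.

Things in the scene. Friction and masses are not known exactly. Their poses are not given: they have to be found in the camera images.
- tester: handheld watch tester: grey plastic block 140 mm long (y), 80 mm wide (z), 26 mm thick (x), 0.23 to 0.4 kg, a fold-out leg on its back. Starts lying on one long side in the tray, 80 mm tall. -x is the screen side, +x the back, +y points to the top (screen) end, -y to the bottom end, z across the width (up at the start). Origin: centre of the long side it first lies on
- tester_centre (a point): centre of the tester's block (40 mm above the origin along z), same axes as the tester; the block reaches 13 mm along x, 70 mm along y and 40 mm along z either way
- tester_bottom (a point): centre of the tester's flat bottom end (70 mm from the centre along -y)
- leg (a joint): angle of the leg: 0 folded flat, 0.65 rad fully out at its stop; stiff hinge (about 0.04 N m), stays where it is left. Opening turns the leg about the tester's +z, its free end moving away from the back. Standing on its bottom end with the leg at its stop, the tester leans back about 0.4 rad, on its rear bottom edge and the foot
- leg_hinge (a point): hinge axis (along z), 17 mm behind the tester's centre (+x), 35 mm towards the top end, mid-width. Axes turn with the leg: -y runs from hinge to foot, x out from the back when folded. The leg: aluminium strip 98 mm long, 24 mm wide (z), 6 mm thick, outer face 7 mm off the back when folded; the back is free 28 mm wide on both sides of it, and from 8 mm above the axis to the top
- leg_tab (a point): middle of the pull tab at the leg's free end: a flange 6 mm thick (along the leg) and 24 mm wide (z) that stands out 22 mm square from the leg's outer face; this point lies 11 mm out from that face, half-way along the width. Site axes as leg_hinge
- leg_foot (a point): middle of the leg's free end, 98 mm from the hinge; with the leg out, this is the foot that bears on the mat (the edge is 3 mm to either side of it)
- mat: tan cork bench mat, fixed, 220 mm (x) by 260 mm (y), 3 mm thick; origin: centre of its underside, on the table; its -x edge is the robot's side
- mat_front (a point): middle of the mat's edge on the robot's side, on its top face
- tray: narrow open wooden tray, fixed to the bench, 77 mm (x) by 160 mm (y), 45 mm high, walls and floor 5 mm; origin: centre of its underside. The tester lies in it on its long side, top end towards the tray's +y, its upper 40 mm clear of the walls; the walls keep the leg from opening there
- die_large: aluminium press die, 72 mm diameter, 26 mm high, a bystander; origin: centre of its underside
- die_tall: aluminium press die, 48 mm diameter, 38 mm high, a bystander; origin: centre of its underside
- parts_jar: glass jar with a steel cap, 54 mm diameter, 60 mm high, a bystander; origin: centre of its underside
Not all that is in view belongs to the job. Of the things like the tester, leave any that is purple or yellow; of the rest the smaller one is meant.

How it is judged:
By the outcome, as a careful person would: the job done as asked, in the order asked, and still so for the second after the job is handed in, with the robot touching nothing.
It also fails if it takes over 64 s, if anything falls off the work surface, if the arm or the gripper's body presses on something with over 40 N, if the wrist force passes 120 N, or if a joint passes its speed limit or range.

ROBOT

A 6-joint arm with a two-finger parallel gripper is mounted at the origin on the work surface. World frame = base frame: x ahead of the robot, y to its left, z up, the work surface at z = 0. Lengths are in m, angles in rad, forces in N, time in s.
With the tool pointing down it reaches from about 0.4 to 0.825 m from the base axis. Payload 7 kg.
Tool frame: the origin (TCP) lies at the very end of the fingers, on their centre line; the grasp point (between the pads) lies 19 mm behind it (bot.tcp_to_grasp is the distance from the TCP to the grasp point, in m); z points along the fingers, y is the line along which they close (so a half turn about z gives the same grasp; the last joint's range is limited). The gripper opens to 85 mm and grips with 20 to 120 N. Pads are 22 mm wide; open, the fingers measure 114 mm over their backs; the gripper's body (76 mm by 85 mm) begins 54 mm behind the grasp point. The pads swing forward as they close: fully open they stand 13 mm farther back than shut.
Start: joints at [-0.957, 0.359, 0.012, 0, -1.224, -0.288], TCP at [0.216, -0.639, 0.205] pointing down, gripper open.
Joint ranges: [-3.07, 3.07], [-1.43, 2.12], [-1.02, 1.25], [-3.03, 1.67], [-3.05, -0], [-3.03, 3.03]. Speed limits (rad/s): [2.39, 2.39, 3.01, 3.14, 3.14, 3.14].

INTERFACE

Orientations are given as a unit quaternion [w, x, y, z].
In Python, from plant import bot gives the robot as it stands.
- The arm moves only by the shell command python3 -m pendant 'ROWS' [FORCE]. ROWS is JSON, one flat list of numbers, 7 for each row, row after row: the opening, from 0 (shut) to 1 (fully open), then the shift along the world's x, y, z in mm, then the turn, a rotation vector about the world's x, y, z in degrees. In form: [claw, tx, ty, tz, rx, ry, rz, claw, tx, ty, tz, rx, ry, rz, ...]. A call has 1 to 8 rows; each row is the pose to reach, as a shift and turn from the pose commanded when the call began; what a row does not reach only later rows make up. A row lasts 1/10 s, in which the tool goes at most 50 mm and 8.59 degrees, less where a joint would pass 70% of its speed; a pose out of reach is approached as far as the arm can. A call with a gripper value outside its range is refused whole. The fingers move at their own pace and stop on an object; FORCE is the grip in N (left out, the last holds). Time passes only in rows, so rows that repeat a pose let the fingers close. It gives the time, the measured TCP pose, the force, the opening and the grip force at its end, in the units of the state.
- bot.read_state(): the state, without advancing time (a new reading comes with each control period).
- bot.snapshot(name): name is "scene" or "top" or "wrist"; returns the picture (400x640x3 uint8, red, green, blue); there is no depth.
- bot.calibration(name): a dict with "K" (3x3 intrinsics, pixels), "distortion" ([k1, k2, p1, p2, k3] as OpenCV has them; the pictures are not rectified), "rvec" (rotation vector, rad) and "tvec" (3), from world to camera coordinates, as OpenCV has them. Camera axes: x right, y down, z forward; pixel columns grow to the right and rows downward; lengths in m; the calibration is good to about 2 mm. A picture is of the moment at which its call begins: read the wrist's pose just before it. calibration takes no time and is no camera call; for the wrist camera it gives the pose at the moment of the call.
- bot.close_job(): hands the job in; it is judged then, once.
Trained networks look in the newest picture that a camera, given by its name, has taken for a name from the list of things; names that differ only in an ending like _2 or _b are one class to them, and where a whole thing is asked for, a point or a joint stands for the part that bears it (a point fixed in the world has none). Each returns a list of dicts, best first, with "conf" (0 to 1); they miss things now and then, are a little off and sometimes report something else, mostly with a low value. They report only what shows in the picture. A call takes as long as a camera call. They do not tell look-alikes from the thing itself.
- bot.search_frame(camera, name): "point" ([x, y, z] in m, in world coordinates, good to about 4 mm: the middle of the surface that is visible of it).
- bot.outline_of(camera, name): "mask" (400x640 bool, what is visible of it).
- bot.mark_of(camera, name): "point" ([x, y, z] in m, in world coordinates, good to about 4 mm: a listed point, or the origin of a listed thing).
The state is a dict: "time_s": time; "q": joint angles; "qd": joint speeds; "effort": joint torques, N m; "eef_pos": TCP position; "ee_rot": TCP orientation; "ft_force": force on the tool from outside, world axes, zero at the start; "torque": the same for the moment, N m; "finger_gap": finger opening in m; "grip_force": force on a finger pad.
Only numpy, scipy, OpenCV 4.12 (cv2) and the standard library are available. Lean on these libraries where they do the work, as an engineer would, in place of code of your own. Each camera call takes 0.05 s, during which the arm holds its last target. There are 200 camera calls.

## Working session

There is one attempt and no reset: what is moved stays moved. The work goes in short steps, Python scripts to look and compute and a shell command to move; the robot and the scene stay as the last step left them, time stands still between calls to the robot, and variables do not carry over. Pictures are saved under pics/ and viewed, at most 13 in all, crops included, and the job is handed in when it is done.

```bash
mkdir -p pics; ls; python3 - <<'E'
from plant import bot
import cv2,numpy as np
for c in ["top","scene"]:
    im=bot.snapshot(c); cv2.imwrite(f"pics/{c}0.png",im[:,:,::-1])
    for n in ["tester","tester_centre","tester_bottom","leg_hinge","leg_tab","leg_foot","mat","mat_front","tray","die_large","die_tall","parts_jar"]:
        print(c,n,[(np.round(d["point"],3).tolist(),round(d["conf"],2)) for d in bot.mark_of(c,n)])
print(bot.read_state())
E
```

```text
pics
top tester [([0.504, 0.177, 0.008], 0.74), ([0.307, 0.188, 0.0], 0.7), ([0.243, 0.417, 0.0], 0.65), ([0.73, 0.322, -0.001], 0.62), ([0.794, -0.166, 0.001], 0.4)]
top tester_centre [([0.504, 0.176, 0.048], 0.89), ([0.242, 0.42, 0.054], 0.79), ([0.731, 0.316, 0.042], 0.68), ([0.307, 0.188, 0.053], 0.59), ([0.523, 0.172, 0.002], 0.4)]
top tester_bottom [([0.676, 0.362, 0.038], 0.94), ([0.338, 0.428, 0.06], 0.9), ([0.374, 0.248, 0.054], 0.89), ([0.482, 0.111, 0.05], 0.78)]
top leg_hinge [([0.537, 0.206, 0.045], 0.63), ([0.747, 0.286, 0.036], 0.46), ([0.26, 0.166, 0.055], 0.39)]
top leg_tab [([0.666, 0.335, 0.039], 0.7), ([0.511, 0.113, 0.043], 0.59), ([0.337, 0.267, 0.05], 0.43), ([0.321, 0.469, 0.056], 0.4)]
top leg_foot [([0.672, 0.347, 0.038], 0.73), ([0.353, 0.258, 0.055], 0.6), ([0.535, 0.202, 0.046], 0.55), ([0.329, 0.447, 0.06], 0.51), ([0.502, 0.111, 0.043], 0.42), ([0.52, 0.171, 0.001], 0.31)]
top mat [([0.509, -0.14, 0.003], 0.76)]
top mat_front [([0.4, -0.135, 0.004], 0.76)]
top tray [([0.524, 0.173, 0.002], 0.95), ([0.755, 0.032, 0.002], 0.47)]
top die_large [([0.757, 0.
[... 1237 characters left out ...]
': 1.3, 'q': array([-9.56915987e-01,  3.58607343e-01,  1.18899188e-02, -1.97185646e-05,
       -1.22411242e+00, -2.88084050e-01]), 'qd': array([ 1.46379329e-03,  1.50114149e-03, -5.01362501e-04,  5.80954289e-05,
        1.85095796e-03,  5.67511191e-04]), 'effort': array([-1.43802040e-04, -5.82992756e+01,  2.93656147e+01,  6.94161102e+00,
       -4.96689972e-04, -5.30414820e-05]), 'eef_pos': array([ 0.21600706, -0.63946688,  0.20448954]), 'ee_rot': array([ 1.04201425e-06, -1.62175356e-01,  9.86761954e-01,  1.91231304e-05]), 'ft_force': array([-0.60533769,  0.41660204, -0.61418107]), 'torque': array([ 0.01199309, -0.01193921,  0.00370469]), 'grip_force': 0.0, 'finger_gap': 0.08540682916410175}
```

View pics/top0.png

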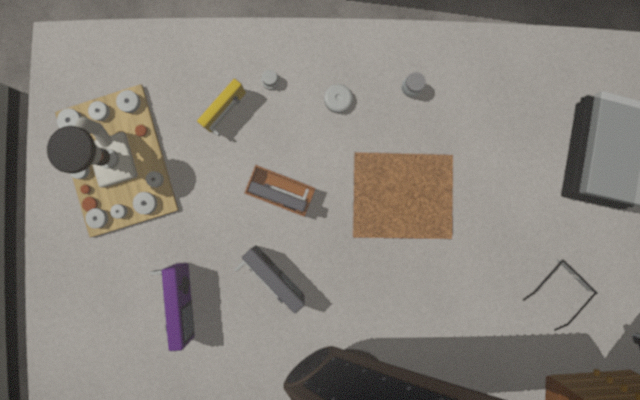

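View pics/scene0.png

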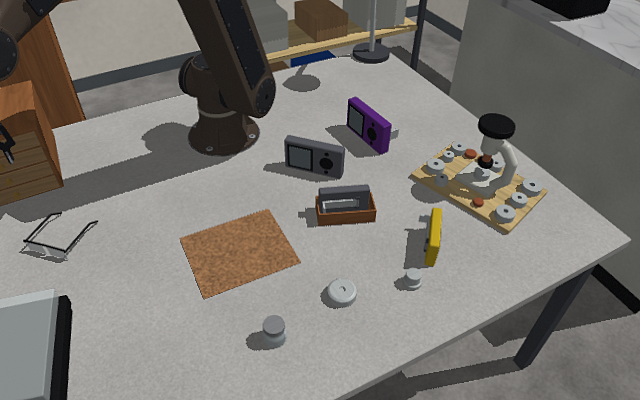

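The pictures show the small grey tester in the brown tray, at about (280,190) in the top view. The larger grey (275,278), purple (178,305) and yellow (220,105) ones are decoys. The mat is at (403,195) and lies square to the world axes.

```bash
cat > h.py <<'E'
from plant import bot
import cv2,numpy as np
from scipy.spatial.transform import Rotation as R
def pose():
    s=bot.read_state(); q=s["ee_rot"]; return s["eef_pos"],R.from_quat([q[1],q[2],q[3],q[0]])
def rayplane(cam,px,z,cal=None):
    c=cal or bot.calibration(cam); K=np.array(c["K"]);D=np.array(c["distortion"])
    n=cv2.undistortPoints(np.float64(px).reshape(-1,1,2),K,D).reshape(-1,2)
    Rm=cv2.Rodrigues(np.float64(c["rvec"]))[0];t=np.float64(c["tvec"]).ravel()
    o=-Rm.T@t; d=np.c_[n,np.ones(len(n))]@Rm
    return o+d*((z-o[2])/d[:,2])[:,None]
def rect(cam,mask,z):
    cs,_=cv2.findContours(mask.astype(np.uint8),cv2.RETR_EXTERNAL,cv2.CHAIN_APPROX_NONE)
    k=max(cs,key=cv2.contourArea).reshape(-1,2)
    return cv2.minAreaRect((rayplane(cam,k,z)[:,:2]*1000).astype(np.float32))
def marks(cam,names,near=None,r=.1):
    for n in names:
        print(cam,n,[(np.round(d["point"],3).tolist(),round(d["conf"],2)) for d in bot.mark_of(cam,n) if near is None or np.linalg.norm(np.array(d["point"])[:2]-near)<r])
E
python3 - <<'E'
from h import *
print([a for a in dir(bot) if a[0]!='_'])
bot.snapshot("top")
print("mat",rect("top",bot.outline_of("top","mat")[0]["mask"],.003))
for d in bot.outline_of("top","tray")[:2]: print("tray",d["conf"],rect("top",d["mask"],.045))
for d in bot.outline_of("top","tester"): print("tester",d["conf"],rect("top",d["mask"],.085))
p,r=pose(); print(p,r.as_matrix())
E
python3 -m pendant '[1,0,50,30,0,0,0, 1,20,100,60,0,0,5, 1,60,150,80,0,0,10, 1,100,195,80,0,0,15, 1,140,240,80,0,0,20, 1,170,285,80,0,0,26, 1,195,330,80,0,0,32, 1,215,380,80,0,0,38]'
```

```text
['MotionError', 'calibration', 'close_job', 'mark_of', 'outline_of', 'read_state', 'search_frame', 'snapshot', 'tcp_to_grasp']
mat ((511.23016357421875, -140.1344757080078), (263.27813720703125, 220.99354553222656), 89.45952606201172)
tray 0.94 ((521.8092041015625, 173.6859588623047), (160.38031005859375, 79.01409149169922), 66.888671875)
tester 0.93 ((507.289306640625, 177.54855346679688), (137.59429931640625, 48.191829681396484), 78.773681640625)
tester 0.79 ((313.7395324707031, 182.70010375976562), (187.0723114013672, 80.06397247314453), 54.772457122802734)
tester 0.77 ((718.0617065429688, 303.7218322753906), (65.53492736816406, 140.54248046875), 51.98353576660156)
tester 0.64 ((244.95126342773438, 412.8986511230469), (206.51919555664062, 93.67292022705078), 13.013792037963867)
tester 0.48 ((786.472900390625, 196.2168426513672), (48.82270812988281, 43.09113693237305), 0.2065574824810028)
[ 0.21599601 -0.63949003  0.20449089] [[-9.47392677e-01 -3.20073606e-01 -4.61347610e-05]
 [-3.20073607e-01  9.47392678e-01  3.22084722e-06]
 [ 4.26768265e-05  1.78179264e-05 -9.99999999e-01]]
time_s: 2.3
eef_pos: [0.4029, -0.3131, 0.2843]
ee_rot: [0.0, -0.476, 0.879, -0.0]
ft_force: [0.6, 0.3, 0.4]
finger_gap: 0.0855
grip_force: 0.0
```

```bash
python3 -m pendant '[1,15,48,0,0,0,3, 1,30,97,0,0,0,6, 1,45,146,0,0,0,9, 1,55,195,0,0,0,12, 1,63,244,-5,0,0,12, 1,70,293,-10,0,0,12, 1,75,342,-20,0,0,12, 1,80,390,-30,0,0,12]'
python3 -m pendant '[1,5,45,0,0,0,0, 1,8,84,0,0,0,0, 1,8,84,0,0,0,0]'
python3 - <<'E'
from h import *
p,r=pose(); print(p,r.as_matrix()[:,1])
im=bot.snapshot("wrist"); cv2.imwrite("pics/w1.png",im[:,:,::-1])
marks("wrist",["tester","tester_centre","tester_bottom","leg_hinge","leg_tab","leg_foot","tray"],[.52,.18],.12)
for n,z in [("tray",.045),("tester",.085)]:
  for d in bot.outline_of("wrist",n): print(n,d["conf"],rect("wrist",d["mask"],z))
E
```

```text
time_s: 3.1
eef_pos: [0.4816, 0.0755, 0.2548]
ee_rot: [0.001, -0.564, 0.826, -0.0]
ft_force: [1.3, -0.8, 0.0]
finger_gap: 0.0853
grip_force: 0.0
time_s: 3.4
eef_pos: [0.4899, 0.1612, 0.254]
ee_rot: [-0.0, -0.566, 0.825, 0.0]
ft_force: [-0.9, 0.3, 0.0]
finger_gap: 0.0852
grip_force: 0.0
[0.4899024  0.16119686 0.253996  ] [-9.32811668e-01  3.60364236e-01  9.57664836e-05]
wrist tester [([0.506, 0.175, 0.006], 0.61)]
wrist tester_centre [([0.51, 0.179, 0.044], 0.65)]
wrist tester_bottom [([0.485, 0.108, 0.051], 0.73)]
wrist leg_hinge [([0.537, 0.202, 0.041], 0.73)]
wrist leg_tab [([0.518, 0.107, 0.044], 0.83)]
wrist leg_foot [([0.501, 0.114, 0.044], 0.8), ([0.485, 0.114, 0.054], 0.65), ([0.521, 0.176, -0.0], 0.55)]
wrist tray [([0.521, 0.18, -0.001], 0.68)]
tray 0.57 ((526.7973022460938, 147.89581298828125), (97.19518280029297, 26.54423713684082), 69.11825561523438)
tray 0.56 ((520.45751953125, 167.85340881347656), (162.978759765625, 78.72667694091797), 68.6020736694336)
tester 0.97 ((314.3912353515625, 175.02096557617188), (194.92941284179688, 90.10807800292969), 48.627784729003906)
tester 0.64 ((242.174072265625, 398.39007568359375), (234.20220947265625, 125.72767639160156), 4.3632731437683105)
tester 0.61 ((672.7980346679688, 310.6812438964844), (83.92855834960938, 54.08343505859375), 56.313961029052734)
tester 0.55 ((504.5604553222656, 170.08990478515625), (144.9918212890625, 50.464393615722656), 80.33047485351562)
tester 0.3 ((518.997314453125, 140.949951171875), (89.9095458984375, 25.115062713623047), 70.98670959472656)
```

View pics/w1.png

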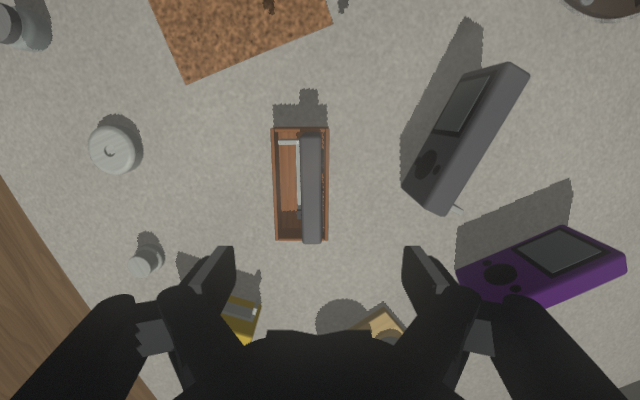

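The wrist view shows the tester's top side running from about (302,137)–(321,137) to (304,242)–(322,243). The tray's rim runs from (271,128) to (329,240), and the leg is on the tester's left.

```bash
python3 - <<'E'
from h import *
a=rayplane("wrist",[(301.5,137),(321.5,137),(322,243),(304,242)],.085)[:,:2]*1000
b=rayplane("wrist",[(271,128),(328,128),(329.5,240),(275,240)],.045)[:,:2]*1000
for k in (a,b):
    print(k.round(1).tolist(),k.mean(0).round(1),[np.linalg.norm(k[i]-k[i-1]).round(1) for i in range(4)])
    for i,j in((0,3),(1,2)): d=k[j]-k[i];print(np.degrees(np.arctan2(d[1],d[0])))
E
```

```text
[[489.9, 104.6], [468.0, 113.1], [516.6, 240.1], [538.0, 230.2]] [503.1 172. ] [np.float64(134.5), np.float64(23.5), np.float64(135.9), np.float64(23.6)]
69.04572497953683
69.05395693792971
[[525.7, 81.1], [456.6, 108.3], [511.0, 257.4], [585.1, 228.5]] [519.6 168.8] [np.float64(158.9), np.float64(74.3), np.float64(158.7), np.float64(79.5)]
68.06305651260054
69.92898031341296
```

```bash
python3 -m pendant '[1,15,26,-30,0,0,0, 1,30,53,-60,0,0,0, 1,30,53,-100,0,0,0, 1,30,53,-135,0,0,0, 1,30,53,-165,0,0,0, 1,30,53,-185,0,0,0, 1,30,53,-197,0,0,0, 1,30,53,-197,0,0,0]'
python3 -m pendant '[0.2,0,0,0,0,0,0,0.2,0,0,0,0,0,0,0,0,0,0,0,0,0,0,0,0,0,0,0,0,0,0,0,0,0,0,0,0,0,0,0,0,0,0]' 80
```

```text
time_s: 4.7
eef_pos: [0.519, 0.2095, 0.0561]
ee_rot: [-0.001, -0.564, 0.826, -0.0]
ft_force: [0.3, -0.3, -0.2]
finger_gap: 0.0853
grip_force: 0.0
time_s: 5.3
eef_pos: [0.5212, 0.211, 0.0606]
ee_rot: [0.002, -0.565, 0.825, -0.001]
ft_force: [-5.7, -2.7, 22.9]
finger_gap: 0.0001
grip_force: 11.3
```

```bash
python3 - <<'E'
from h import *
print(bot.read_state()["finger_gap"])
a=bot.snapshot("wrist");b=bot.snapshot("scene")[120:320,220:540]
cv2.imwrite("pics/c2.png",np.vstack([cv2.resize(a,(480,300)),cv2.resize(b,(480,300))])[:,:,::-1])
marks("scene",["tester_centre","tester_bottom","leg_tab"],[.52,.18],.2)
E
```

```text
0.0001314619483318778
scene tester_centre [([0.513, 0.176, 0.045], 0.69)]
scene tester_bottom [([0.487, 0.113, 0.049], 0.66), ([0.374, 0.249, 0.053], 0.66)]
scene leg_tab [([0.52, 0.106, 0.041], 0.74)]
```

View pics/c2.png

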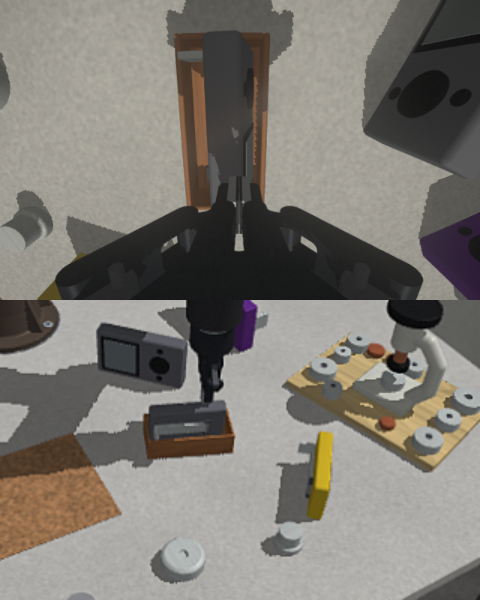

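```bash
python3 - <<'E'
from h import *
a=bot.snapshot("wrist")[20:320,180:420];b=bot.snapshot("scene")[120:240,280:400]
cv2.imwrite("pics/c3.png",np.hstack([cv2.resize(a,(400,500),interpolation=2),cv2.resize(b,(400,500),interpolation=2)])[:,:,::-1])
E
```

```text
(no output)
```

View pics/c3.png

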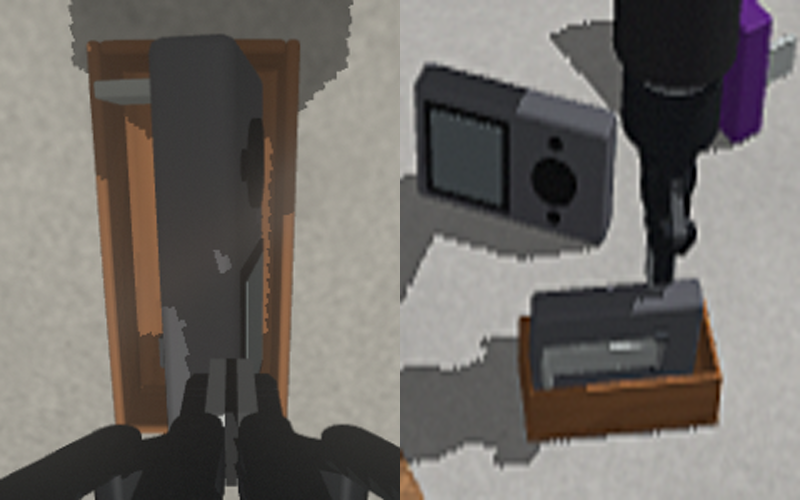

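The closed fingers hide just behind the tester's top edge at (690,290) in the crop. The tester is still in the tray, so the grasp slipped off. I'll lift the hand clear, open it and look again.

```bash
python3 -m pendant '[0,0,0,30,0,0,0, 0,0,0,60,0,0,0, 1,-9,-23,100,0,0,0,1,-18,-46,140,0,0,0,1,-18,-46,140,0,0,0,1,-18,-46,140,0,0,0]' 60
python3 - <<'E'
from h import *
p,r=pose(); print(p,r.as_matrix()[:,1], bot.read_state()["finger_gap"])
im=bot.snapshot("wrist"); cv2.imwrite("pics/w4.png",im[:,:,::-1])
np.save("cal4.npy",bot.calibration("wrist"),allow_pickle=True)
marks("wrist",["tester","tester_centre","tester_bottom","leg_hinge","leg_tab","leg_foot","tray"],[.52,.18],.12)
E
```

```text
time_s: 6.25
eef_pos: [0.502, 0.1643, 0.1992]
ee_rot: [0.002, -0.564, 0.826, 0.0]
ft_force: [-0.3, 0.6, -1.2]
finger_gap: 0.0585
grip_force: 0.0
[0.50195023 0.16431364 0.1991635 ] [-0.93123078  0.36442599 -0.00171321] 0.058450430807012406
wrist tester [([0.507, 0.177, 0.008], 0.83)]
wrist tester_centre [([0.51, 0.178, 0.044], 0.82)]
wrist tester_bottom [([0.483, 0.112, 0.051], 0.91)]
wrist leg_hinge [([0.534, 0.201, 0.044], 0.69)]
wrist leg_tab [([0.515, 0.109, 0.045], 0.86)]
wrist leg_foot [([0.499, 0.115, 0.043], 0.61)]
wrist tray [([0.521, 0.178, -0.002], 0.97)]
```

View pics/w4.png

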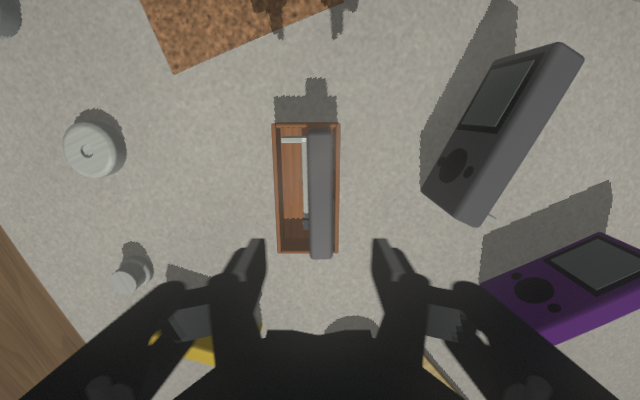

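The tester is upright in the tray again, at about (307–331, 127–258) in the wrist view, and centred between the fingers. The last grasp was too shallow: the pads stand back when open. I'll grip deeper, past the hinge near the top end.

```bash
python3 - <<'E'
from h import *
a=rayplane("wrist",[(307.5,127),(331,127),(331.5,258),(309.5,259)],.085)[:,:2]*1000
c=a.mean(0);d=(a[2]+a[3]-a[0]-a[1]);d/=np.linalg.norm(d);x=np.array([d[1],-d[0]])
print(a.round(1).tolist(),c,d,np.degrees(np.arctan2(d[1],d[0])))
p,r=pose();p=p*1000
for cc in (c,np.array([508,177.])):
  g=cc+58*d; print(g-p[:2],50-p[2],"lateral now",(p[:2]-cc)@x)
E
```

```text
[[487.8, 102.9], [466.7, 111.1], [515.6, 242.6], [538.6, 234.9]] [502.1795573  172.87899209] [0.35361482 0.93539113] 69.29142647250623
[21.2342093  62.70152711] -146.60690942220907 lateral now 2.3098979973388984
[27.054652   66.82253501] -146.60690942220907 lateral now -1.6772430102520222
```

```bash
python3 -m pendant '[1,12,32,-20,0,0,0, 1,24,64,-50,0,0,0, 1,24,64,-85,0,0,0, 1,24,64,-115,0,0,0, 1,24,64,-135,0,0,0, 1,24,64,-147,0,0,0, 1,24,64,-147,0,0,0]' 60
python3 -m pendant '[0.3,0,0,0,0,0,0,0.25,0,0,0,0,0,0,0,0,0,0,0,0,0,0,0,0,0,0,0,0,0,0,0,0,0,0,0,0]'
```

```text
time_s: 7.35
eef_pos: [0.5248, 0.2277, 0.0486]
ee_rot: [-0.002, -0.564, 0.826, -0.0]
ft_force: [0.5, -0.5, 0.1]
finger_gap: 0.0856
grip_force: 0.0validation failed for argument at $...
```

```bash
python3 -m pendant '[0.4,0,0,0,0,0,0, 0.4,0,0,0,0,0,0, 0.4,0,0,0,0,0,0, 0.4,0,0,0,0,0,0]' 60; python3 -m pendant '[0.2,0,0,0,0,0,0, 0.2,0,0,0,0,0,0]'
```

```text
time_s: 7.75
eef_pos: [0.526, 0.2286, 0.0513]
ee_rot: [0.001, -0.564, 0.826, 0.0]
ft_force: [-0.5, 0.0, -0.2]
finger_gap: 0.0343
grip_force: 0.0
time_s: 7.95
eef_pos: [0.5261, 0.2287, 0.0514]
ee_rot: [0.001, -0.564, 0.826, -0.0]
ft_force: [-1.3, 0.1, 6.2]
finger_gap: 0.0241
grip_force: 59.4
```

```bash
python3 -m pendant '[0.2,0,0,0,0,0,0, 0.2,0,0,10,0,0,0, 0.2,0,0,25,0,0,0, 0.2,0,0,40,0,0,0, 0.2,0,0,55,0,0,0, 0.2,0,0,65,0,0,0]' 90
python3 - <<'E'
from h import *
p,r=pose(); print(p,r.as_matrix()[:,1], bot.read_state()["finger_gap"])
im=bot.snapshot("scene"); cv2.imwrite("pics/s5.png",cv2.resize(im[90:270,240:440],(700,600))[:,:,::-1])
for c in("scene","top"):
  if c=="top": bot.snapshot("top")
  marks(c,["tester","tester_centre","tester_bottom","leg_hinge","leg_tab","tray"],[.52,.18],.15)
for d in bot.outline_of("top","tray")[:2]: print("tray",d["conf"],rect("top",d["mask"],.045))
E
```

```text
time_s: 8.55
eef_pos: [0.5256, 0.2284, 0.1166]
ee_rot: [0.0, -0.564, 0.826, 0.0]
ft_force: [-0.1, -0.1, -3.5]
finger_gap: 0.0227
grip_force: 88.6
[0.52564014 0.22843089 0.11661866] [-9.31424638e-01  3.63934220e-01 -1.63466413e-04] 0.02268110499709505
scene tester [([0.503, 0.182, 0.073], 0.64)]
scene tester_centre [([0.508, 0.182, 0.105], 0.8)]
scene tester_bottom [([0.481, 0.114, 0.109], 0.94), ([0.517, 0.115, 0.108], 0.38)]
scene leg_hinge [([0.531, 0.203, 0.11], 0.63)]
scene leg_tab [([0.512, 0.111, 0.108], 0.78)]
scene tray [([0.522, 0.177, -0.0], 0.73)]
top tester [([0.505, 0.177, 0.069], 0.86)]
top tester_centre [([0.506, 0.175, 0.108], 0.56)]
top tester_bottom [([0.482, 0.11, 0.107], 0.76)]
top leg_hinge [([0.536, 0.206, 0.11], 0.62), ([0.511, 0.113, 0.103], 0.33)]
top leg_tab [([0.51, 0.114, 0.105], 0.69)]
top tray [([0.525, 0.17, 0.0], 0.94), ([0.5, 0.113, 0.105], 0.52)]
```

View pics/s5.png

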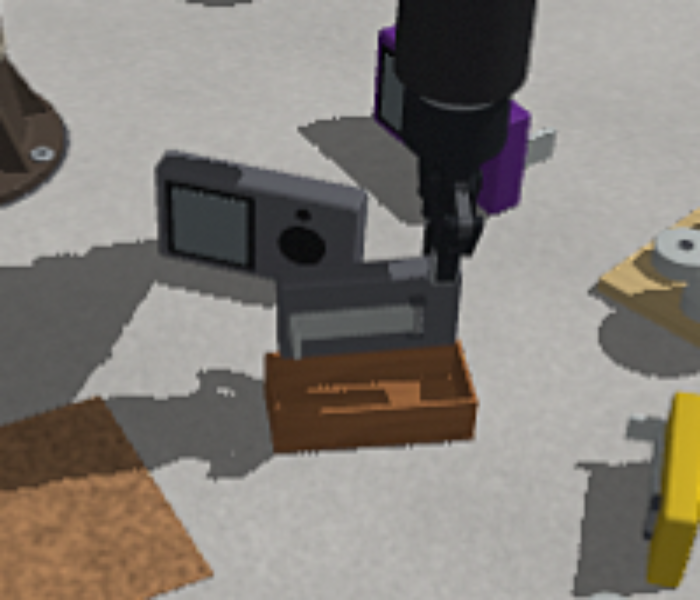

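The tester is held level above the tray (370,310 in the crop) and the tray is empty. I'll open the leg by pushing the pull tab against the tray's outer corner.

```bash
python3 -m pendant '[0.2,3,40,0,0,0,0, 0.2,6,82,0,0,0,0, 0.2,9,125,0,0,0,0, 0.2,12,165,0,0,0,0, 0.2,12,170,-20,0,0,0, 0.2,12,170,-45,0,0,0, 0.2,12,170,-62,0,0,0, 0.2,12,170,-67,0,0,0]'
python3 - <<'E'
from h import *
p,r=pose(); print(p)
for c in("scene","top"):
  bot.snapshot(c)
  marks(c,["tester_centre","tester_bottom","leg_hinge","leg_tab","tray"],[.52,.28],.2)
E
```

```text
time_s: 10.1
eef_pos: [0.5368, 0.3977, 0.0466]
ee_rot: [-0.001, -0.564, 0.826, -0.0]
ft_force: [-5.9, -2.3, 15.1]
finger_gap: 0.0227
grip_force: 91.1
[0.53681953 0.39772211 0.04659428]
scene tester_centre [([0.526, 0.28, 0.042], 0.64), ([0.517, 0.348, 0.037], 0.62), ([0.523, 0.176, -0.002], 0.35)]
scene tester_bottom [([0.491, 0.28, 0.039], 0.9), ([0.374, 0.248, 0.047], 0.86), ([0.678, 0.366, 0.037], 0.7)]
scene leg_hinge [([0.543, 0.372, 0.041], 0.68)]
scene leg_tab [([0.524, 0.28, 0.041], 0.85), ([0.665, 0.341, 0.04], 0.56)]
scene tray [([0.522, 0.176, -0.001], 0.92)]
top tester_centre [([0.518, 0.348, 0.042], 0.59)]
top tester_bottom [([0.492, 0.281, 0.044], 0.97), ([0.375, 0.249, 0.053], 0.94), ([0.525, 0.282, 0.04], 0.56), ([0.518, 0.348, 0.045], 0.34)]
top leg_hinge [([0.551, 0.377, 0.044], 0.64)]
top leg_tab [([0.667, 0.336, 0.039], 0.79), ([0.522, 0.283, 0.039], 0.68), ([0.338, 0.267, 0.054], 0.68), ([0.511, 0.284, 0.037], 0.16)]
top tray [([0.52, 0.169, 0.001], 0.78), ([0.511, 0.285, 0.04], 0.48)]
```

```bash
python3 -m pendant '[0.2,0,0,8,0,0,0, 0.2,-2,-5,8,0,0,0, 0.2,-4,-11,8,0,0,0,0.2,-4,-11,8,0,0,0]'; python3 -m pendant '[0.2,-1,-3,0,0,0,0, 0.2,-1,-3,0,0,0,0]';  python3 -m pendant '[0.2,-1,-2,0,0,0,0, 0.2,-1,-2,0,0,0,0]'
```

```text
time_s: 11.1
eef_pos: [0.533, 0.3862, 0.0564]
ee_rot: [-0.0, -0.564, 0.826, 0.0]
ft_force: [-0.3, -0.0, -3.7]
finger_gap: 0.0224
grip_force: 89.0
time_s: 11.3
eef_pos: [0.5324, 0.3839, 0.0563]
ee_rot: [-0.0, -0.564, 0.826, -0.0]
ft_force: [0.4, 0.7, -3.2]
finger_gap: 0.0228
grip_force: 89.0
time_s: 11.5
eef_pos: [0.5315, 0.3821, 0.0563]
ee_rot: [-0.0, -0.564, 0.826, -0.0]
ft_force: [0.1, -0.4, -3.6]
finger_gap: 0.0229
grip_force: 89.0
```

```bash
python3 -m pendant '[0.2,0,0,-4,0,0,0, 0.2,0,0,-4,0,0,0]'; for i in 1 2; do python3 -m pendant '[0.2,-1,-2,0,0,0,0, 0.2,-1,-2,0,0,0,0]' | grep -E 'eef_pos|ft'; done
```

```text
time_s: 11.7
eef_pos: [0.5313, 0.3821, 0.0517]
ee_rot: [-0.0, -0.564, 0.826, -0.0]
ft_force: [-1.0, -0.6, -3.0]
finger_gap: 0.023
grip_force: 88.9
eef_pos: [0.5311, 0.3815, 0.0529]
ft_force: [1.2, 3.2, -3.2]
eef_pos: [0.531, 0.3812, 0.0538]
ft_force: [0.4, 8.2, -0.9]
```

```bash
python3 -m pendant '[0.2,-5,1.8,-1,0,0,0, 0.2,-10,3,-2,0,0,0, 0.2,-15,3,-2,0,0,0]' | grep -E 'eef_pos|ft'; python3 - <<'E'
from h import *
im=bot.snapshot("scene"); cv2.imwrite("pics/s6.png",cv2.resize(im[110:240,280:440],(700,569),interpolation=2)[:,:,::-1])
marks("scene",["tester_bottom","leg_foot","leg_tab"],[.5,.30],.1)
E
```

```text
eef_pos: [0.5161, 0.3842, 0.0518]
ft_force: [2.4, 7.0, -0.3]
scene tester_bottom [([0.476, 0.267, 0.043], 0.88)]
scene leg_foot [([0.509, 0.262, 0.044], 0.73)]
scene leg_tab [([0.521, 0.265, 0.042], 0.51)]
```

View pics/s6.png

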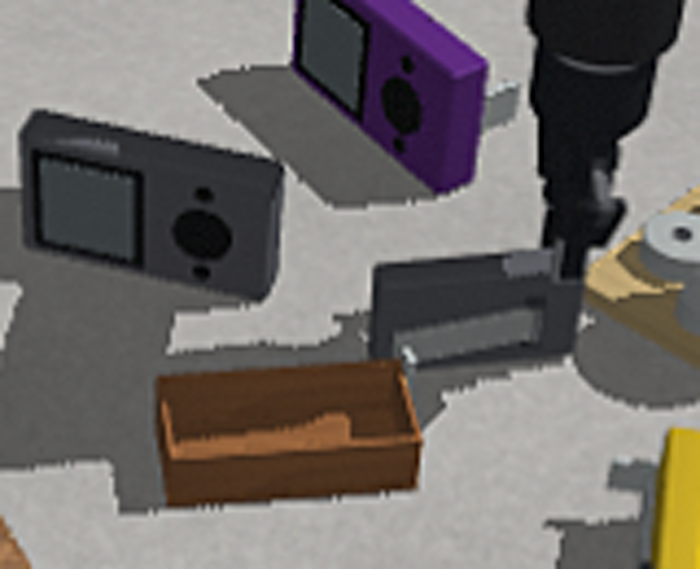

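The leg is opening: it angles away from the tester's back at (400,355), pushed by the tray's corner. I'll continue along the arc.

```bash
python3 -m pendant '[0.2,-5,0,0,0,0,0, 0.2,-10,0,0,0,0,0, 0.2,-16,0,0,0,0,0, 0.2,-24,-1,0,0,0,0, 0.2,-31,-2.5,0,0,0,0, 0.2,-39,-5,0,0,0,0, 0.2,-43,-6,0,0,0,0]' | grep -E 'eef_pos|ft'; python3 - <<'E'
from h import *
bot.snapshot("scene")
marks("scene",["tester_bottom","leg_foot","leg_tab"],[.5,.30],.1)
bot.snapshot("top")
marks("top",["tester_bottom","leg_foot","leg_tab"],[.5,.30],.1)
E
```

```text
eef_pos: [0.4719, 0.3783, 0.0519]
ft_force: [-2.7, 8.4, -0.5]
scene tester_bottom [([0.427, 0.262, 0.043], 0.72)]
scene leg_foot [([0.503, 0.262, 0.044], 0.75)]
scene leg_tab [([0.521, 0.268, 0.045], 0.66)]
top tester_bottom [([0.43, 0.26, 0.045], 0.69), ([0.479, 0.353, 0.045], 0.68)]
top leg_foot [([0.508, 0.26, 0.04], 0.43)]
top leg_tab [([0.513, 0.268, 0.041], 0.61)]
```

```bash
for i in 1 2 3; do python3 -m pendant '[0.2,-2,-1,0,0,0,0, 0.2,-4,-2,0,0,0,0]' | grep -E 'eef_pos|ft'; done
```

```text
eef_pos: [0.4683, 0.3768, 0.0518]
ft_force: [-4.4, 9.8, -0.2]
eef_pos: [0.4654, 0.3754, 0.0524]
ft_force: [1.9, 8.1, -0.3]
eef_pos: [0.4624, 0.374, 0.0528]
ft_force: [3.8, 10.0, -0.9]
```

```bash
python3 -m pendant '[0.2,0,-3,0,0,0,0, 0.2,0,-6,0,0,0,0, 0.2,0,-6,0,0,0,0]' | grep -E 'eef_pos|ft'; python3 - <<'E'
from h import *
for c in ("scene","top"):
  im=bot.snapshot(c)
  marks(c,["tester_bottom","leg_foot","leg_tab","leg_hinge"],[.5,.30],.13)
cv2.imwrite("pics/t7.png",cv2.resize(im[180:280,180:300],(720,600),interpolation=2)[:,:,::-1])
E
```

```text
eef_pos: [0.4629, 0.373, 0.0544]
ft_force: [-5.1, 23.0, 2.7]
scene tester_bottom [([0.422, 0.259, 0.044], 0.73)]
scene leg_foot [([0.506, 0.256, 0.043], 0.53)]
scene leg_tab [([0.514, 0.265, 0.042], 0.77), ([0.42, 0.26, 0.041], 0.59)]
scene leg_hinge [([0.469, 0.349, 0.046], 0.56)]
top tester_bottom [([0.422, 0.256, 0.043], 0.55)]
top leg_foot [([0.504, 0.261, 0.041], 0.46)]
top leg_tab [([0.511, 0.266, 0.038], 0.49)]
top leg_hinge [([0.473, 0.346, 0.047], 0.7)]
```

View pics/t7.png

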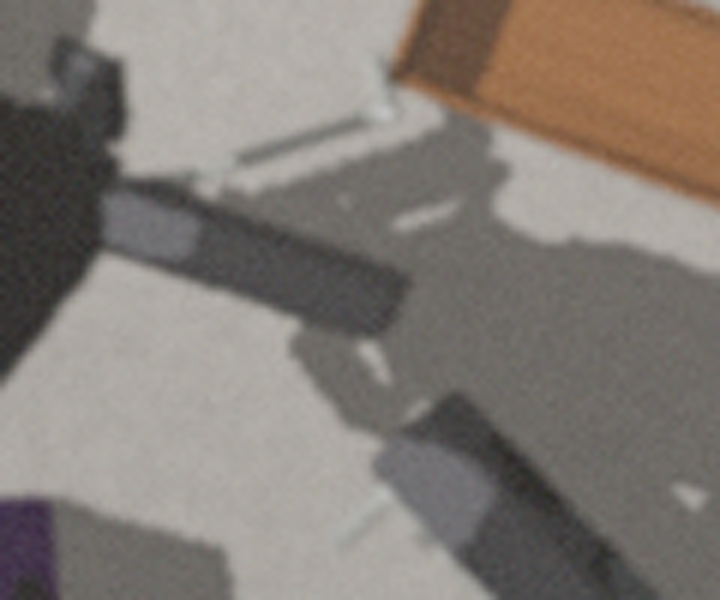

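The leg now splays about 40° from the back at (300,150) in the crop, and the push force rose to 23 N without motion, so it is at its stop. I'll back off, lift and work out the re-orientation.

```bash
python3 -m pendant '[0.2,-1,8,0,0,0,0, 0.2,-4,18,10,0,0,0, 0.2,-4,18,50,0,0,0, 0.2,-4,10,95,0,0,0, 0.2,-4,-20,135,0,0,0, 0.2,-4,-60,170,0,0,0,0.2,-2,-105,190,0,0,0,0.2,0,-150,200,0,0,0]'
cat >> h.py <<'E'
def target(tx=0.506,ty=-0.117,tz=.25,lean=22.5):
    # tester axes in tool: tool z=-z_t ; tool y=-x_t ; tool x = y x z = (-x_t)x(-z_t) = x_t x z_t = -y_t
    a=np.radians(lean); x=np.array([np.cos(a),0,-np.sin(a)]);y=np.array([np.sin(a),0,np.cos(a)]);z=np.array([0,-1,0])
    T=R.from_matrix(np.c_[-y,-x,-z]); p,r=pose()
    print("pos",p.round(4),"shift mm",((np.array([tx,ty,tz])-p)*1000).round(1),"rotvec deg",np.degrees((T*r.inv()).as_rotvec()).round(2), "q",bot.read_state()["q"].round(2))
E
python3 - <<'E'
from h import *
target()
E
```

```text
time_s: 15.9
eef_pos: [0.4595, 0.2117, 0.2531]
ee_rot: [0.001, -0.564, 0.826, -0.0]
ft_force: [1.4, -0.8, -3.7]
finger_gap: 0.0223
grip_force: 89.3
pos [0.4595 0.2117 0.2531] shift mm [  46.5 -328.7   -3.1] rotvec deg [89.95  1.03 -0.87] q [ 0.82  0.05 -0.28  0.   -1.25 -1.19]
```

```bash
python3 -m pendant '[0.2,6,-35,5,8,0,0, 0.2,12,-70,10,16,0,0, 0.2,18,-105,20,24,0,0, 0.2,24,-140,25,32,0,0, 0.2,30,-175,30,40,0,0, 0.2,36,-210,30,48,1,-1, 0.2,40,-245,30,56,1,-1, 0.2,44,-280,30,64,1,-1]'
python3 - <<'E'
from h import *
target()
E
```

```text
time_s: 16.7
eef_pos: [0.5034, -0.0697, 0.2823]
ee_rot: [0.26, -0.492, 0.731, 0.394]
ft_force: [3.0, 2.1, -2.9]
finger_gap: 0.0227
grip_force: 89.5
pos [ 0.5034 -0.0697  0.2823] shift mm [  2.6 -47.3 -32.3] rotvec deg [ 3.363e+01  1.000e-02 -4.100e-01] q [-0.48  0.38  0.13 -0.86 -1.81  0.09]
```

```bash
python3 -m pendant '[0.2,1,-10,-5,7,0,0, 0.2,1,-20,-10,14,0,0, 0.2,2,-30,-20,21,0,0, 0.2,2,-40,-28,28,0,0, 0.2,3,-47,-32,33.6,0,0,0.2,3,-47,-32,33.6,0,0]'
python3 - <<'E'
from h import *
target()
for c in ("scene","top"):
  im=bot.snapshot(c)
  marks(c,["tester_centre","tester_bottom","leg_foot","leg_hinge","mat_front","mat"],[.5,-.12],.15)
E
```

```text
time_s: 17.3
eef_pos: [0.5053, -0.115, 0.2438]
ee_rot: [0.388, -0.39, 0.587, 0.593]
ft_force: [0.7, 0.4, -4.3]
finger_gap: 0.0228
grip_force: 89.8
pos [ 0.5053 -0.115   0.2438] shift mm [ 0.7 -2.   6.2] rotvec deg [-0.28 -0.69 -0.42] q [-0.69  0.76  0.22 -1.17 -2.15  0.26]
scene tester_centre [([0.486, -0.108, 0.19], 0.79)]
scene tester_bottom [([0.457, -0.11, 0.13], 0.75), ([0.553, -0.11, 0.131], 0.49)]
scene leg_foot [([0.538, -0.111, 0.124], 0.8), ([0.511, -0.111, 0.221], 0.54), ([0.458, -0.11, 0.129], 0.35)]
scene leg_hinge [([0.508, -0.111, 0.22], 0.9)]
scene mat_front [([0.401, -0.138, 0.002], 0.85)]
scene mat [([0.513, -0.141, -0.002], 0.55)]
top tester_centre [([0.485, -0.105, 0.201], 0.58)]
top tester_bottom [([0.461, -0.113, 0.134], 0.86)]
top leg_foot []
top leg_hinge [([0.517, -0.109, 0.225], 0.6), ([0.483, -0.066, 0.199], 0.4)]
top mat_front [([0.402, -0.136, 0.0], 0.57)]
top mat [([0.508, -0.143, 0.0], 0.79), ([0.458, -0.112, 0.136], 0.53)]
```

```bash
python3 -m pendant '[0.2,0,0,-25,-0.3,-0.7,-0.4, 0.2,0,0,-55,-0.3,-0.7,-0.4, 0.2,0,0,-80,-0.3,-0.7,-0.4, 0.2,0,0,-95,-0.3,-0.7,-0.4, 0.2,0,0,-105,-0.3,-0.7,-0.4, 0.2,0,0,-108,-0.3,-0.7,-0.4, 0.2,0,0,-108,-0.3,-0.7,-0.4]'
python3 - <<'E'
from h import *
target()
im=bot.snapshot("scene"); cv2.imwrite("pics/s8.png",cv2.resize(im[140:320,140:340],(700,600),interpolation=2)[:,:,::-1])
marks("scene",["tester_centre","tester_bottom","leg_foot","leg_hinge"],[.5,-.12],.15)
E
```

```text
time_s: 18.7
eef_pos: [0.5068, -0.1138, 0.1406]
ee_rot: [0.394, -0.398, 0.588, 0.583]
ft_force: [1.0, 0.9, -3.2]
finger_gap: 0.0224
grip_force: 89.7
pos [ 0.5068 -0.1138  0.1406] shift mm [ -0.8  -3.2 109.4] rotvec deg [ 0.54  0.61 -0.1 ] q [-0.67  0.9   0.2  -1.09 -2.06  0.44]
scene tester_centre [([0.485, -0.11, 0.085], 0.68)]
scene tester_bottom [([0.459, -0.11, 0.024], 0.63)]
scene leg_foot [([0.543, -0.111, 0.023], 0.63)]
scene leg_hinge [([0.512, -0.109, 0.117], 0.67)]
```

View pics/s8.png

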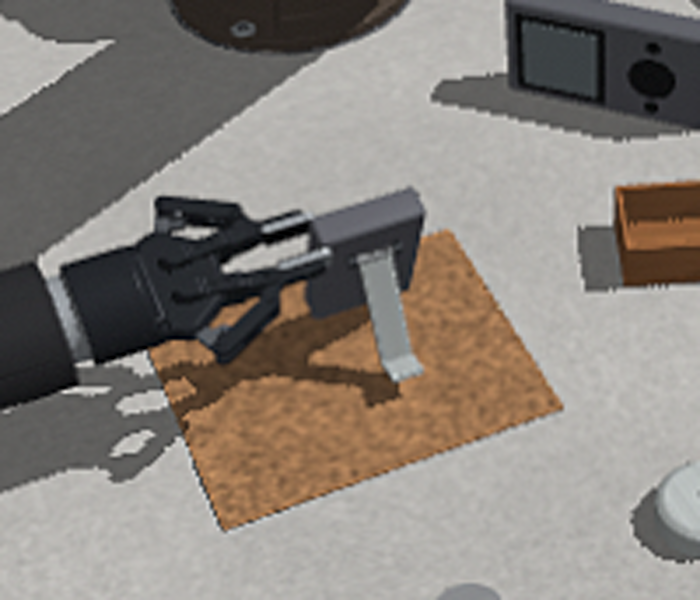

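The tester hangs upright above the mat, leaning, with the leg out at (395,330), and the whole footprint is inside the mat. I'll lower it in small steps.

```bash
python3 -m pendant '[0.2,0,-1,-4,0.3,0.3,0, 0.2,0,-1,-8,0.3,0.3,0, 0.2,0,-1,-11,0.3,0.3,0, 0.2,0,-1,-11,0.3,0.3,0]'|grep -E "eef_pos|ft"; for i in 1 2; do python3 -m pendant '[0.2,0,0,-1,0,0,0, 0.2,0,0,-2,0,0,0, 0.2,0,0,-2,0,0,0]' |grep -E "eef_pos|ft"; done
```

```text
eef_pos: [0.5065, -0.1145, 0.1287]
ft_force: [-0.5, 0.5, -2.9]
eef_pos: [0.5066, -0.1146, 0.1273]
ft_force: [-0.2, 0.3, -3.9]
eef_pos: [0.5066, -0.1146, 0.1253]
ft_force: [0.2, 0.7, -2.7]
```

```bash
for i in 1 2 3; do python3 -m pendant '[0.2,0,0,-0.7,0,0,0, 0.2,0,0,-1.4,0,0,0, 0.2,0,0,-1.4,0,0,0]' |grep -E "eef_pos|ft"; done; python3 -c "
from h import *
print(bot.read_state()['torque'])"
```

```text
eef_pos: [0.5066, -0.1147, 0.1242]
ft_force: [1.0, 0.2, -2.2]
eef_pos: [0.5067, -0.115, 0.1237]
ft_force: [2.0, -4.0, 4.2]
eef_pos: [0.5067, -0.1153, 0.1234]
ft_force: [3.1, -6.1, 10.8]
[ 0.75736226  0.12374291 -0.97479734]
```

```bash
python3 -m pendant '[0.2,0,0,1.5,0,0,0, 0.2,0,0,1.5,0,0,0]' |grep -E "eef_pos|ft"; python3 - <<'E'
from h import *
target(tz=.1235)
marks("scene",["tester_centre"],[.5,-.12],.15)
E
```

```text
eef_pos: [0.5067, -0.1149, 0.1236]
ft_force: [1.9, -4.9, 6.4]
pos [ 0.5067 -0.1149  0.1236] shift mm [-0.7 -2.1 -0.1] rotvec deg [ 0.22  0.37 -0.11] q [-0.67  0.93  0.21 -1.08 -2.05  0.46]
scene tester_centre [([0.485, -0.11, 0.085], 0.68)]
```

```bash
python3 -m pendant '[0.2,0,0,0.8,0,0,0, 0.2,0,0,0.8,0,0,0]' 40 |grep -E "eef_pos|ft"; python3 -m pendant '[0.2,0,0,0,0,0,0, 0.2,0,0,0,0,0,0]' 20|grep -E "eef_pos|ft|grip"; python3 -m pendant '[0.34,0,0,0,0,0,0, 0.36,0,0,0,0,0,0,0.45,0,0,0,0,0,0,0.45,0,0,0,0,0,0]'; python3 - <<'E'
from h import *
target(tz=.1235)
bot.snapshot("scene"); marks("scene",["tester_centre","tester_bottom","leg_foot","leg_hinge"],[.5,-.12],.15)
bot.snapshot("wrist"); marks("wrist",["tester_centre","leg_foot"],[.5,-.12],.15)
E
```

```text
eef_pos: [0.5067, -0.1147, 0.1238]
ft_force: [2.0, -3.4, 3.6]
eef_pos: [0.5067, -0.1147, 0.1237]
ft_force: [1.2, -4.7, 5.3]
grip_force: 90.3
time_s: 21.9
eef_pos: [0.5065, -0.1144, 0.1232]
ee_rot: [0.393, -0.395, 0.588, 0.586]
ft_force: [0.1, -0.0, -0.9]
finger_gap: 0.0382
grip_force: 0.0
pos [ 0.5065 -0.1144  0.1232] shift mm [-0.5 -2.6  0.3] rotvec deg [ 0.22  0.25 -0.11] q [-0.67  0.93  0.21 -1.08 -2.05  0.46]
scene tester_centre [([0.488, -0.11, 0.065], 0.6)]
scene tester_bottom [([0.461, -0.11, 0.008], 0.81)]
scene leg_foot [([0.542, -0.112, 0.007], 0.83)]
scene leg_hinge [([0.515, -0.111, 0.1], 0.77)]
wrist tester_centre []
wrist leg_foot [([0.54, -0.107, 0.003], 0.66)]
```

```bash
python3 -m pendant '[0.65,0,0,0,0,0,0, 0.65,0,0,0,0,0,0, 0.65,0,-5,0,0,0,0, 0.65,0,-20,0,0,0,0, 0.65,0,-45,0,0,0,0, 0.65,0,-75,0,0,0,0, 0.65,0,-105,5,0,0,0, 0.65,0,-130,20,0,0,0]'; python3 - <<'E'
from h import *
im=bot.snapshot("scene"); cv2.imwrite("pics/s9.png",cv2.resize(im[140:340,140:360],(660,600),interpolation=2)[:,:,::-1])
marks("scene",["tester_centre","tester_bottom","leg_foot","leg_hinge"],[.5,-.12],.15)
bot.snapshot("top"); marks("top",["tester_centre","tester_bottom","leg_foot","die_large","die_tall","parts_jar"])
for d in bot.outline_of("top","tester")[:4]: print(d["conf"],rect("top",d["mask"],.08))
E
```

```text
time_s: 23.1
eef_pos: [0.5058, -0.2469, 0.1423]
ee_rot: [0.393, -0.394, 0.588, 0.587]
ft_force: [0.5, -0.2, -1.7]
finger_gap: 0.055
grip_force: 0.0
scene tester_centre [([0.488, -0.109, 0.07], 0.94)]
scene tester_bottom [([0.458, -0.11, 0.006], 0.7)]
scene leg_foot [([0.516, -0.11, 0.098], 0.74), ([0.541, -0.112, 0.005], 0.66)]
scene leg_hinge [([0.514, -0.108, 0.098], 0.91)]
top tester_centre [([0.241, 0.421, 0.055], 0.97), ([0.307, 0.187, 0.052], 0.95), ([0.487, -0.111, 0.072], 0.85), ([0.736, 0.318, 0.04], 0.79)]
top tester_bottom [([0.677, 0.362, 0.039], 0.95), ([0.46, -0.112, 0.012], 0.92), ([0.374, 0.247, 0.051], 0.91), ([0.338, 0.429, 0.06], 0.58)]
top leg_foot [([0.541, -0.107, 0.002], 0.72), ([0.675, 0.343, 0.04], 0.72), ([0.331, 0.447, 0.059], 0.54), ([0.354, 0.26, 0.052], 0.44)]
top die_large [([0.759, 0.028, -0.001], 0.92)]
top die_tall [([0.806, 0.199, -0.002], 0.73)]
top parts_jar [([0.796, -0.166, 0.001], 0.78)]
0.91 ((497.1822509765625, -114.63489532470703), (90.01180267333984, 114.36497497558594), 74.03401184082031)
0.89 ((723.9955444335938, 311.98565673828125), (60.76747512817383, 141.45535278320312), 59.00459289550781)
0.63 ((313.5108642578125, 183.329345703125), (188.05819702148438, 80.76377868652344), 54.52535629272461)
0.43 ((544.1436157226562, -98.72181701660156), (31.231508255004883, 29.002967834472656), 0.256705105304718)
```

View pics/s9.png

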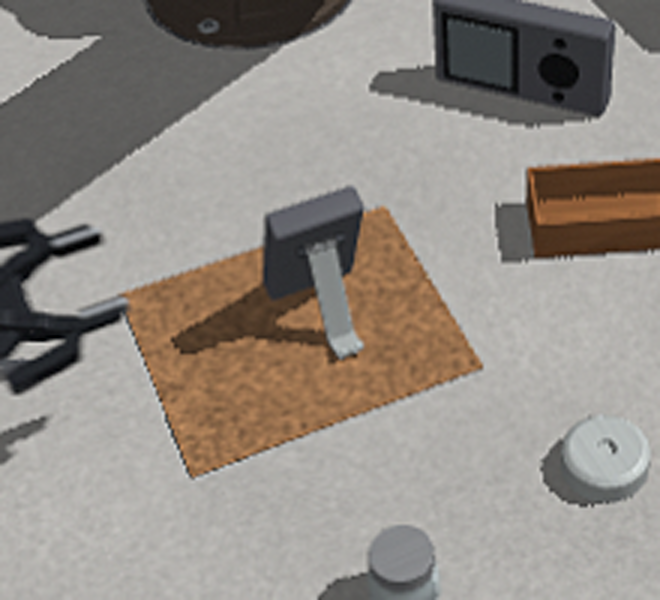

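The tester stands on the mat at (315,270), leaning back on the fully open leg, with the foot at (345,350). The hand is clear of it, and the dies and jar are where they were.

```bash
python3 -c "
from plant import bot
print(bot.close_job())"
```

```text
the job is handed in; nothing more can be done
None
```

The tester is standing on the cork mat, leaning back on its fully opened leg with its screen facing the robot's side, and the job was handed in at about 23 s; the first grip slipped off inside the tray and was redone deeper, and the dies and jar were not moved.

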